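# Clamp a test block in the hinged pin jig

### The job

Set the small round test block flat and centred on the narrow raised seat of the open hinged jig, let go of it, then fold the jig's lid over onto the block. Take the shoulder pin from its stand, push it through the hole in the lid into the hole of the lug below until its flange presses the sprung lid fully shut, and finish while still gripping the pin and pressing it down, for the lid springs ajar without that push. Leave the gear and the loupe where they are.

Things in the scene. Friction and masses are not known exactly. Their poses are not given: they have to be found in the camera images.
- jig: Lower half of the clamshell jig, grey metal, fixed. Origin on the bench under the seat's centre; x along the hinge axis, y from seat to hinge, z up. Foot plate 90 (x) by 130 mm, 12 high; two ears (61 high, 66 apart inside) hold the hinge at y = +55 mm; a lug 44 x 40 x 44 high with the pin hole is at y = -60 mm. Beside the seat in +x and -x is only the foot plate: room for fingers closing along x.
- seat_top (a point): Centre of the top face of the seat, a steel disc 31 mm in diameter, 34 mm above the bench, sprung: it carries the block without sinking, then yields straight down 5 mm (about 5 N at first, 13 N at the lid's shut position).
- lid_hinge (a point): Middle of the lid's hinge axis (along the jig's x), 50 mm above the bench. The lid's mid-plane passes through this axis; shut, the lid lies at 45 to 55 mm height and reaches to the jig's -y. Under it, 55 mm from the axis, a pad stands out 6 mm and meets the block's centre.
- lid (a joint): Lid angle: 0 = shut, level; 1.57 upright; 1.85 = stop, leaning to the jig's +y. Starts a little past upright, its end 190 mm above the bench. Aluminium plate 60 mm wide, 10 thick, free end 135 mm from the hinge. Damped: pushed from behind (from +y) to well past upright (below about 1.2) it sinks by itself within 3 s onto the block on the seat, about 0.09 rad ajar; it springs back there unless pressed.
- lid_hole (a point): Centre of the outer mouth (upper face when shut) of the 14 mm through hole in the lid, 115 mm from the hinge axis, on the lid's centre line.
- lug_hole (a point): Centre of the mouth of the vertical 13 mm through hole in the lug, 44 mm above the bench; directly under the lid hole when shut. Pressing the lid shut with the pin there takes about 5 N; 10 to 15 N is ample.
- block_center (a point): Centre (half-way up) of the test block, a plain steel disc 48 mm in diameter, 10 mm thick, about 0.14 kg, lying flat on the bench; z is its axis. It is the only loose plain flat disc outside the tray.
- pin_grip (a point): Middle of the pin's grip, a dark steel cylinder 16 mm in diameter, 38 mm long (19 mm above and below this point). Below it a flange, 26 mm diameter, 6 thick (underside 25 mm below this point), then the shank, 10 mm diameter, 42 long, last 6 mm tapered. About 0.08 kg. It stands upright in its stand; z is its axis, up towards the grip.
- pin_tip (a point): Lower end of the pin's shank, 67 mm below point pin_grip on the same axis; 13 mm above the bench when the pin is fully home in the shut jig.
- pin_stand: Fixed block 50 x 50 x 46 mm high with a 13 mm hole in which the pin stands, its flange on the top face. Origin: centre of the underside.
- gear: Bystander: small steel gear, 45 mm across, 17 mm high, origin at the centre of its underside.
- loupe: Bystander: black loupe, 39 mm in diameter, 32 mm high, origin at the centre of its underside.
Mind the look-alikes: they are no part of the job. Leave any blue or green look-alike of the part that bears pin_grip alone.

How it is judged:
By the outcome, as a careful person would: the job done as asked, in the order asked, and still so for the second after the job is handed in, while the arm keeps its last pose, push and grip.
It also fails if it takes over 67 s, if anything falls off the work surface, if the arm or the gripper's body presses on something with over 40 N, if the wrist force passes 120 N, or if a joint passes its speed limit or range.

### The arm

A 7-joint arm with a two-finger parallel gripper is mounted at the origin on a cart in front of the work surface, level with it; the furniture and walls round the work are solid. World frame = base frame: x ahead of the robot, y to its left, z up, the work surface at z = 0. Lengths are in m, angles in rad, forces in N, time in s.
With the tool pointing down it reaches from about 0.4 to 0.85 m from the base axis. Payload 4.5 kg.
Tool frame: the origin (TCP) lies midway between the tips of the shut fingers; the grasp point (between the pads) lies 19 mm behind it; z points along the fingers, y is the direction in which the jaws open and shut (so a half turn about z gives the same grasp; the last joint's range is limited). The gripper opens to 88 mm and grips with 3 to 60 N. Pads are 18 mm wide; open, the fingers measure 123 mm over their backs; the gripper's body (75 mm by 187 mm) begins 45 mm behind the grasp point.
Start: joints at [1.339, 0.689, -0.195, 1.565, 0.157, 0.902, -0.215], TCP at [0.164, -0.603, 0.239] pointing down, gripper open.
Joint ranges: [-3.01, 3.01], [-0.46, 2.08], [-1.47, 1.51], [0.13, 2.56], [-1, 4.14], [0.04, 2.09], [-2.66, 2.66]. Speed limits (rad/s): [2.57, 2.57, 3.14, 3.14, 3.14, 3.14, 3.14].

### API

Orientations are given as a unit quaternion [x, y, z, w].
In Python, from plant import r gives the robot as it stands. The module is installed in compiled form; this text tells all that it offers.
- The arm moves only by the tool carry_out, never from a script. Its argument "commands" is a list of rows, each a list of 6 numbers: the shift along the tool's x, y, z in m, then the turn, a rotation vector about the tool's x, y, z in degrees. In form: [[dx, dy, dz, wx, wy, wz], ...]. A call has 1 to 12 rows; each row is the pose to reach, as a shift and turn from the pose commanded when the call began, along the tool's axes at that moment; what a row does not reach only later rows make up. A row lasts 1/10 s, in which the tool goes at most 50 mm and 8.59 degrees, less where a joint would pass 70% of its speed; a pose out of reach is approached as far as the arm can. A call with a gripper value outside its range is refused whole. "fingers" is the closure in counts, from 0 (fully open) to 255 (shut), set as the call begins (left out, the last holds). The fingers move at their own pace and stop on an object; "grip_force" is the grip in N (left out, the last holds). Time passes only in rows, so rows that repeat a pose let the fingers close. It gives the time, the measured TCP pose, the force and the opening at its end, in the units of the state.
- r.get_state(): the state, without advancing time (a new reading comes with each control period).
- r.snapshot(name): name is "side" or "top"; returns a dict with "img" (420x560x3 uint8, blue, green, red), "intrinsics" (3x3 intrinsics, pixels), "extrinsics" (4x4, takes a point from camera to world coordinates). Camera axes: x right, y down, z forward; pixel columns grow to the right and rows downward; lengths in m; the calibration is good to about 2 mm. A picture is of the moment at which its call begins. There is no depth.
- r.finish_job(): hands the job in, once; it reports no verdict.
Trained networks look in a picture, given as the dict that the camera call returned (one of the last four; its "shot" number tells which), for a name from the list of things; names that differ only in an ending like _2 or _b are one class to them, and where a whole thing is asked for, a point or a joint stands for the part that bears it (a point fixed in the world has none). Each returns a list of dicts, best first, with "p" (0 to 1); they miss things now and then, are a little off and sometimes report something else, mostly with a low value. They report only what shows in the picture. A call takes as long as a camera call. They do not tell look-alikes from the thing itself.
- r.spot_in(picture, label): "xyz" ([x, y, z] in m, in world coordinates, good to about 4 mm: the middle of the surface that is visible of it).
- r.spot_point(picture, label): "xyz" ([x, y, z] in m, in world coordinates, good to about 4 mm: a listed point, or the origin of a listed thing).
The state is a dict: "clock": time; "q": joint angles; "qd": joint speeds; "joint_torque": joint torques, N m; "tool_pos": TCP position; "eef_rot": TCP orientation; "contact_force": force on the tool from outside, world axes, zero at the start; "moment": the same for the moment, N m; "opening": opening from 0.0 (shut) to 1.0 (fully open).
Only numpy, scipy, OpenCV 4.12 (cv2) and the standard library are available. Lean on these libraries where they do the work, as an engineer would, in place of code of your own. Each camera call takes 0.05 s, during which the arm holds its last target.

## Working session

There is one attempt and no reset: what is moved stays moved. The work goes in short steps, Python scripts to look and compute and a tool call to move; the robot and the scene stay as the last step left them, time stands still between calls to the robot, and variables do not carry over. Pictures are saved under pics/ and viewed, and the job is handed in when it is done.

Besides the shell and the picture viewer there is one more tool, called after "Request:" by a JSON object that holds its "method" and its "body". carry_out: Moves the arm, as the interface text tells. Its arguments: {"type":"object","properties":{"commands":{"type":"array","items":{"type":"array","items":{"type":"number"}}},"fingers":{"type":"number"},"grip_force":{"type":"number"}},"required":["commands"]}

```bash
mkdir -p pics; cat > h.py <<'E'
import numpy as np, cv2
from plant import r
from scipy.spatial.transform import Rotation as R
np.set_printoptions(precision=4,suppress=True)
def snap(n,f):
    p=r.snapshot(n); cv2.imwrite('pics/'+f+'.png',p['img']); return p
def proj(p,X):
    E=np.array(p['extrinsics']);K=np.array(p['intrinsics'])
    c=np.linalg.inv(E)@np.append(X,1); u=K@c[:3]; return u[:2]/u[2]
def back(p,uv,z):
    E=np.array(p['extrinsics']);K=np.array(p['intrinsics'])
    d=E[:3,:3]@np.linalg.solve(K,[uv[0],uv[1],1]); o=E[:3,3]; return o+d*(z-o[2])/d[2]
def st():
    s=r.get_state(); print('t',s['clock'],'pos',np.array(s['tool_pos']),'q',np.array(s['eef_rot']),'F',np.array(s['contact_force']),'M',np.array(s['moment']),'op',s['opening']); return s
def rel(pos,Rm=None,s=None):
    s=s or r.get_state(); R0=R.from_quat(s['eef_rot']); 
    d=R0.inv().apply(np.array(pos)-np.array(s['tool_pos']))
    w=(R0.inv()*Rm).as_rotvec(degrees=True) if Rm is not None else np.zeros(3)
    print('shift mm',d*1000,'turn',w)
E
cat > a.py <<'E'
from h import *
s=st(); print(np.array(s['q'])); print(R.from_quat(s['eef_rot']).as_matrix())
for n in ['side','top']:
    p=snap(n,n+'0'); print(n,np.array(p['extrinsics']))
    for l in ['jig','seat_top','lid_hinge','lid_hole','lug_hole','block_center','pin_grip','pin_tip','pin_stand','gear','loupe']:
        try:
            for o in r.spot_point(p,l)[:4]: print(n,l,round(o['p'],2),np.array(o['xyz']),proj(p,o['xyz']))
        except Exception as e: print(l,e)
E
python3 a.py
```

```text
t 0.0 pos [ 0.1639 -0.6024  0.2379] q [ 0.9912  0.1326 -0.0002 -0.0009] F [ 0.2554  1.461  -0.9921] M [-0.0008 -0.0274  0.0232] op 0.9994784939949967
[ 1.3388  0.69   -0.1945  1.5664  0.1574  0.9025 -0.2151]
[[ 0.9649  0.2628 -0.0007]
 [ 0.2628 -0.9649  0.0018]
 [-0.0002 -0.0019 -1.    ]]
side [[ 0.9733 -0.1291  0.19    0.3502]
 [-0.2294 -0.5857  0.7774 -0.7778]
 [ 0.0109 -0.8002 -0.5997  0.68  ]
 [ 0.      0.      0.      1.    ]]
side seat_top 0.59 [ 0.5661 -0.0124  0.0344] [287.2879 222.3426]
side lid_hinge 0.82 [0.5625 0.0414 0.0483] [280.5931 204.79  ]
side lid_hinge 0.48 [ 0.5598 -0.0116  0.0359] [284.6754 222.0099]
side lid_hole 0.63 [0.5561 0.0641 0.1569] [276.4814 162.6871]
side lid_hole 0.42 [ 0.47   -0.253   0.0725] [270.2401 293.0692]
side lug_hole 0.8 [ 0.5711 -0.0738  0.0419] [296.2449 236.0943]
side block_center 0.51 [ 0.5984 -0.2507  0.0054] [331.9116 304.0214]
side pin_grip 0.77 [ 0.443  -0.3445  0.0639] [266.5232 339.3482]
side pin_grip 0.61 [ 0.4468 -0.1859  0.0656] [251.4233 272.2029]
side pin_grip 0.49 [ 0.4692 -0.2544  0.0731] [269.9865 293.484 ]
side pin_grip 0
[... 691 characters left out ...]
9 193.7874]
top lid_hinge 0.56 [0.5569 0.0471 0.0499] [245.722  194.9504]
top lid_hole 0.8 [0.5571 0.0634 0.1639] [237.1611 185.3109]
top lug_hole 0.93 [ 0.5717 -0.0684  0.0453] [286.0304 191.2387]
top block_center 0.54 [ 0.5965 -0.2477  0.0053] [346.2035 187.5742]
top pin_grip 0.57 [ 0.4718 -0.2576  0.0706] [353.2203 225.6263]
top pin_grip 0.39 [ 0.4473 -0.345   0.0689] [384.5199 235.1449]
top pin_grip 0.37 [ 0.4498 -0.1794  0.066 ] [325.0456 232.9953]
top pin_tip 0.43 [ 0.4459 -0.3441  0.0007] [379.155  238.8699]
top pin_stand 0.88 [ 0.4724 -0.2615 -0.0016] [350.7235 229.3469]
top gear 0.63 [0.5914 0.2331 0.0027] [184.529  185.6232]
top loupe 0.59 [0.464  0.2802 0.0001] [166.0759 227.7047]
```

View pics/side0.png

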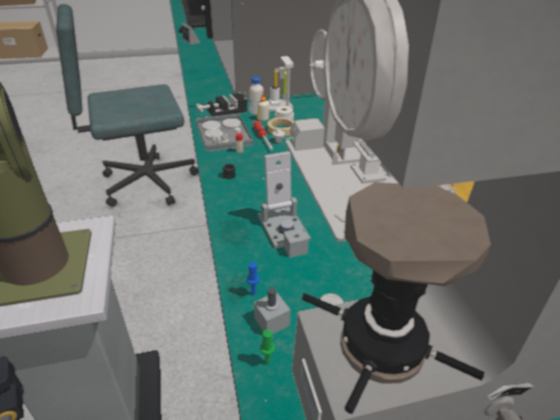

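View pics/top0.png

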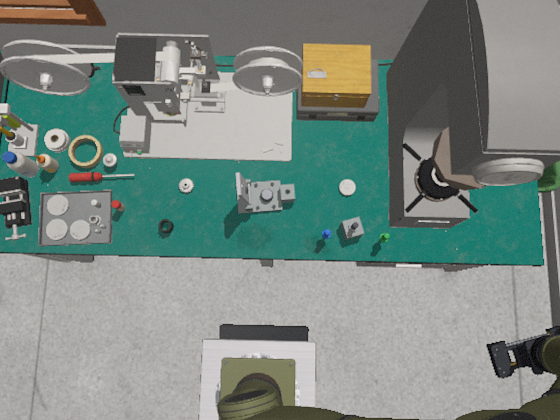

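```bash
python3 - <<'E'
import cv2,numpy as np
t=cv2.imread('pics/top0.png');s=cv2.imread('pics/side0.png')
cv2.imwrite('pics/c1.png',cv2.resize(t[165:255,225:315],None,fx=6,fy=6,interpolation=cv2.INTER_CUBIC))
cv2.imwrite('pics/c2.png',cv2.resize(t[165:255,305:405],None,fx=6,fy=6,interpolation=cv2.INTER_CUBIC))
cv2.imwrite('pics/c3.png',cv2.resize(s[145:265,240:350],None,fx=5,fy=5,interpolation=cv2.INTER_CUBIC))
cv2.imwrite('pics/c4.png',cv2.resize(s[255:375,235:355],None,fx=5,fy=5,interpolation=cv2.INTER_CUBIC))
E
```

```text
(no output)
```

View pics/c1.png

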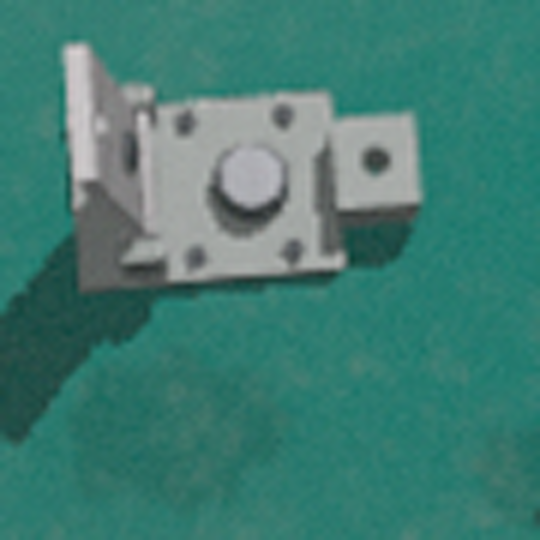

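View pics/c2.png

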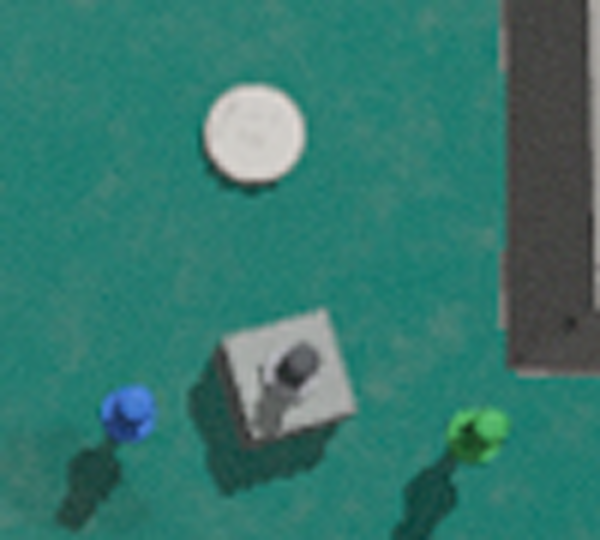

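View pics/c3.png

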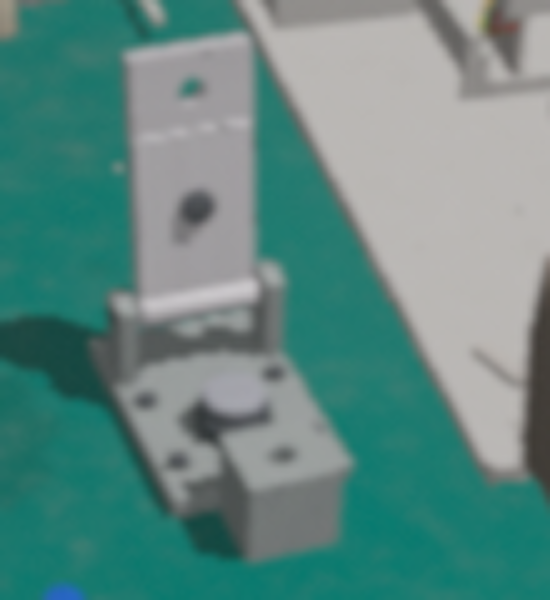

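View pics/c4.png

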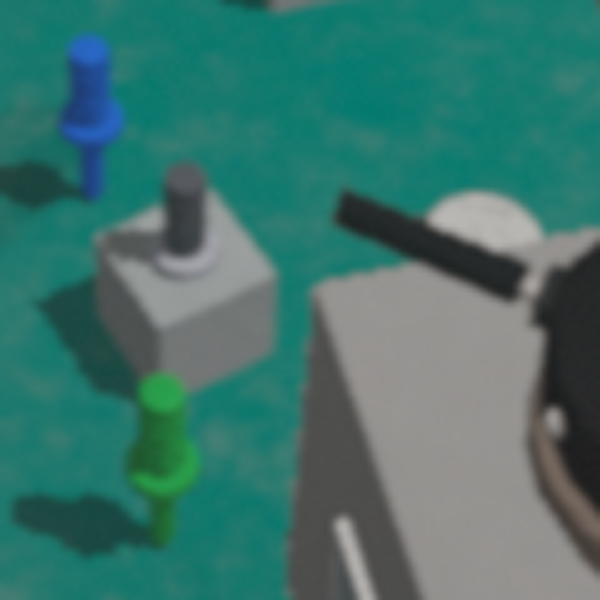

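```bash
cat > b.py <<'E'
from h import *
p=r.snapshot('top');s=r.snapshot('side')
im=p['img']; 
def c(u,v,x0,y0,k=6): return ((u+.5)/k-.5+x0,(v+.5)/k-.5+y0)
# block blob
roi=im[170:205,330:365].astype(int); m=((roi.min(2)>140)).astype(np.uint8)
n,l,stt,cen=cv2.connectedComponentsWithStats(m); i=1+np.argmax(stt[1:,4]); print('block',stt[i],cen[i]+[330,170]); print(back(p,cen[i]+[330,170],0.010))
print('seat',back(p,c(251,178,225,165),.034),'lug',back(p,c(376,160,225,165),.044))
print('pin top',back(p,c(302,357,305,165),.090))
print('stand corners',*[back(p,c(u,v,305,165),.046) for u,v in [(222,348),(325,311),(357,411),(250,440)]])
print('side seat',back(s,c(236,390,240,145,5),.034),'lug',back(s,c(285,455,240,145,5),.044))
print('side pin top',back(s,c(185,174,235,255,5),.090), 'stand',*[back(s,c(u,v,235,255,5),.046) for u,v in [(97,238),(205,182),(276,275),(160,330)]])
print('machine',back(p,c(505,370,305,165),0.0),back(p,c(505,370,305,165),0.2),'handle',back(p,(405,146),.25),back(p,(405,146),.15),back(p,(385,60),.3))
print('lid end top corners',back(p,c(76,45,225,165),.19),back(p,c(88,180,225,165),.19))
E
python3 b.py
```

```text
block [  9   9  17  16 210] [347.1238 186.6619]
[ 0.5982 -0.2498  0.01  ]
seat [ 0.564  -0.0119  0.034 ] lug [ 0.5721 -0.0719  0.044 ]
pin top [ 0.473  -0.2593  0.09  ]
stand corners [ 0.4838 -0.2284  0.046 ] [ 0.5028 -0.2774  0.046 ] [ 0.4552 -0.2921  0.046 ] [ 0.4401 -0.2415  0.046 ]
side seat [ 0.5648 -0.0126  0.034 ] lug [ 0.5716 -0.0746  0.044 ]
side pin top [ 0.4709 -0.2601  0.09  ] stand [ 0.4401 -0.2455  0.046 ] [ 0.4866 -0.2272  0.046 ] [ 0.502  -0.2777  0.046 ] [ 0.4544 -0.2927  0.046 ]
machine [ 0.484  -0.3731  0.    ] [ 0.4511 -0.3273  0.2   ] handle [ 0.6479 -0.3608  0.25  ] [ 0.6814 -0.3874  0.15  ] [ 0.8539 -0.3035  0.3   ]
lid end top corners [0.5862 0.0624 0.19  ] [0.5263 0.0549 0.19  ]
```

```bash
cat >> h.py <<'E'
def Rd(deg):
    a=np.radians(deg); y=np.array([np.cos(a),np.sin(a),0]); z=np.array([0,0,-1.]); return R.from_matrix(np.column_stack([np.cross(y,z),y,z]))
E
python3 -c "
from h import *
s=st(); print(np.array(s['q']))
for P in [(.3,-.42,.25),(.42,-.25,.25),(.598,-.2495,.15)]: rel(P,Rd(6))"
```

```text
t 1.3 pos [ 0.1642 -0.6031  0.2388] q [0.9912 0.1325 0.     0.0001] F [-0.0542 -0.5962 -0.0636] M [-0.019   0.0352 -0.0427] op 0.9986160657162797
[ 1.3388  0.6891 -0.1946  1.5653  0.1573  0.9025 -0.2151]
shift mm [ 179.0966 -140.9634  -11.2474] turn [  0.0065   0.0026 -80.7672]
shift mm [ 339.5466 -273.4618  -11.2557] turn [  0.0065   0.0026 -80.7672]
shift mm [ 511.4205 -227.1871   88.7554] turn [  0.0065   0.0026 -80.7672]
```

Request:
{"method": "carry_out", "body": {"commands": [[0.028,-0.023,-0.001,0,0,-6],[0.057,-0.046,-0.002,0,0,-13],[0.085,-0.068,-0.003,0,0,-20],[0.113,-0.091,-0.004,0,0,-27],[0.141,-0.114,-0.005,0,0,-33.5],[0.17,-0.137,-0.006,0,0,-40],[0.198,-0.16,-0.007,0,0,-47],[0.226,-0.182,-0.008,0,0,-54],[0.255,-0.205,-0.009,0,0,-60.5],[0.283,-0.228,-0.01,0,0,-67],[0.311,-0.251,-0.011,0,0,-74],[0.34,-0.273,-0.011,0,0,-80.8]], "fingers": 60}}

```text
clock: 2.5
tool_pos: [0.4213, -0.2493, 0.2501]
eef_rot: [0.667, 0.745, -0.0, 0.0]
contact_force: [0.2, -0.7, 1.1]
opening: 0.763
```

```bash
python3 -c "
from h import *
s=st(); print(np.array(s['q']))
for P in [(.598,-.2495,.15),(.598,-.2495,.06),(.598,-.2495,.002)]: rel(P,Rd(6))
snap('top','top1');snap('side','side1')"
```

```text
t 2.5 pos [ 0.4213 -0.2493  0.2501] q [ 0.6672  0.7449 -0.0001  0.0004] F [ 0.1862 -0.7271  1.1482] M [-0.0713 -0.1348 -0.0307] op 0.7626556680545078
[ 0.8181  0.545  -0.5883  1.9388  0.4219  0.7808  0.1011]
shift mm [-19.5383 175.6063 100.1375] turn [0.0208 0.044  0.299 ]
shift mm [-19.4691 175.5739 190.1374] turn [0.0208 0.044  0.299 ]
shift mm [-19.4245 175.5529 248.1374] turn [0.0208 0.044  0.299 ]
```

Request:
{"method": "carry_out", "body": {"commands": [[-0.005,0.035,0.01,0,0,0.3],[-0.009,0.07,0.03,0,0,0.3],[-0.014,0.105,0.05,0,0,0.3],[-0.018,0.14,0.07,0,0,0.3],[-0.0195,0.176,0.1,0,0,0.3],[-0.0195,0.176,0.13,0,0,0.3],[-0.0195,0.176,0.16,0,0,0.3],[-0.0195,0.176,0.185,0,0,0.3],[-0.0195,0.176,0.2,0,0,0.3],[-0.0195,0.176,0.2,0,0,0.3]]}}

```text
clock: 3.6
tool_pos: [0.5959, -0.2516, 0.0477]
eef_rot: [0.671, 0.741, -0.001, -0.002]
contact_force: [-0.5, -0.3, 0.3]
opening: 0.764
```

```bash
python3 -c "
from h import *
s=st()
for P in [(.598,-.2495,.003),(.598,-.2495,.002)]: rel(P,Rd(6))
for n in ['top','side']:
  p=snap(n,n+'2')
  for l in ['block_center']:
    for o in r.spot_point(p,l)[:2]: print(o['p'],o['xyz'])
  im=p['img']; q=proj(p,(.598,-.25,.05)).astype(int); print(q)
  cv2.imwrite('pics/z'+n+'2.png',cv2.resize(im[max(q[1]-60,0):q[1]+60,q[0]-60:q[0]+60],None,fx=4,fy=4))
"
```

```text
t 3.6 pos [ 0.5959 -0.2516  0.0477] q [ 0.6712  0.7413 -0.0012 -0.0016] F [-0.5282 -0.3184  0.2763] M [-0.0452 -0.1355  0.0114] op 0.7644893147622793
shift mm [ 1.8508  2.4802 44.668 ] turn [-0.2231 -0.0491 -0.3195]
shift mm [ 1.8499  2.4841 45.668 ] turn [-0.2231 -0.0491 -0.3195]
0.48 [0.6006, -0.2503, 0.0044]
[349 183]
0.61 [0.5627, -0.0102, 0.0362]
0.46 [0.5976, -0.2507, 0.005]
[333 288]
```

View pics/ztop2.png

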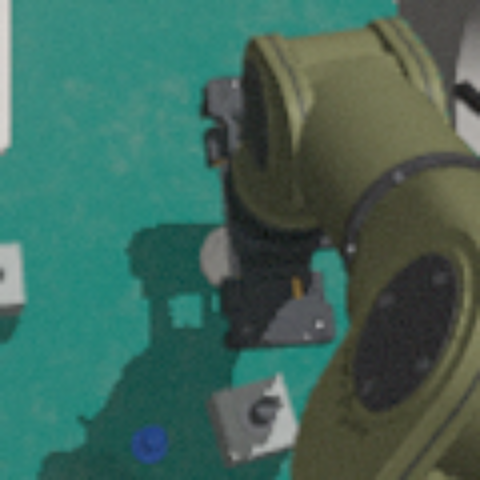

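View pics/zside2.png

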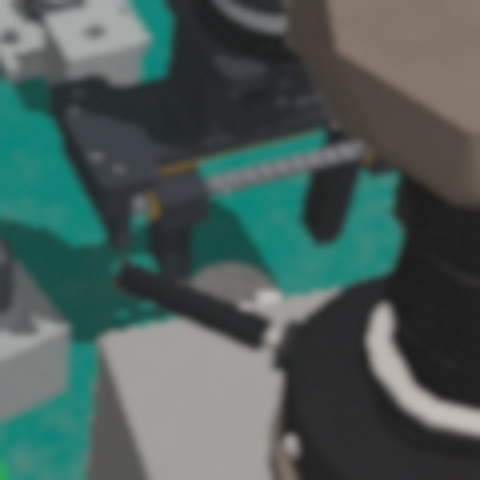

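```bash
python3 -c "
from h import *
s=st()"
```

```text
t 3.8 pos [ 0.5987 -0.2517  0.0513] q [0.6711 0.7414 0.0006 0.0013] F [ 0.7554 -0.2848 -0.7244] M [-0.019  -0.0957  0.029 ] op 0.7659099125238378
```

```bash
cat > t.py <<'E'
import json,sys
from h import *
# usage: t.py "dx dy dz wx wy wz" (m,deg; '-' none) then targets "x,y,z[,deg]"
d=json.load(open('cmd.json')); P=np.array(d['p']);Q=R.from_quat(d['q'])
if sys.argv[1]!='-':
    v=np.array([float(a) for a in sys.argv[1].split()]); P=P+Q.apply(v[:3]); Q=Q*R.from_rotvec(v[3:],degrees=True)
    json.dump({'p':list(P),'q':list(Q.as_quat())},open('cmd.json','w'))
m=Q.as_matrix(); print('cmd',P,'yaw',np.degrees(np.arctan2(m[1,1],m[0,1])))
st()
for a in sys.argv[2:]:
    t=[float(k) for k in a.split(',')]
    w=(Q.inv()*Rd(t[3] if len(t)>3 else 6)).as_rotvec(degrees=True)
    print(a,'->',Q.inv().apply(np.array(t[:3])-P)*1000,w)
E
python3 -c "
from h import *
import json
json.dump({'p':[.5973,-.2511,.05],'q':list(Rd(5.74).as_quat())},open('cmd.json','w'))"
python3 t.py - .598,-.25,.003
```

```text
cmd [ 0.5973 -0.2511  0.05  ] yaw 5.739999999999994
t 3.8 pos [ 0.5987 -0.2517  0.0513] q [0.6711 0.7414 0.0006 0.0013] F [ 0.7554 -0.2848 -0.7244] M [-0.019  -0.0957  0.029 ] op 0.7659099125238378
.598,-.25,.003 -> [ 1.0245  0.8065 47.    ] [ 0.    0.   -0.26]
```

Request:
{"method": "carry_out", "body": {"commands": [[0.001,0.001,0.015,0,0,0],[0.001,0.001,0.03,0,0,0],[0.001,0.001,0.04,0,0,0],[0.001,0.001,0.047,0,0,0],[0.001,0.001,0.047,0,0,0]]}}

```text
clock: 4.3
tool_pos: [0.598, -0.25, 0.0016]
eef_rot: [0.671, 0.742, -0.0, -0.001]
contact_force: [-0.6, 0.1, -0.1]
opening: 0.768
```

Request:
{"method": "carry_out", "body": {"commands": [[0,0,0,0,0,0],[0,0,0,0,0,0],[0,0,0,0,0,0],[0,0,0,0,0,0],[0,0,0,0,0,0]], "fingers": 255, "grip_force": 30}}

```text
clock: 4.8
tool_pos: [0.5985, -0.2502, 0.0029]
eef_rot: [0.671, 0.742, 0.0, 0.0]
contact_force: [-0.5, 0.1, 0.5]
opening: 0.528
```

```bash
python3 t.py ".001 .001 .047 0 0 0" .598,-.25,.12 .565,-.0122,.12 .565,-.0122,.055
```

```text
cmd [ 0.5982 -0.25    0.003 ] yaw 5.739999999999994
t 4.8 pos [ 0.5985 -0.2502  0.0029] q [0.6709 0.7415 0.     0.0001] F [-0.5263  0.0952  0.5212] M [-0.0402 -0.057  -0.0018] op 0.5284204868033057
.598,-.25,.12 -> [   0.0245   -0.1935 -117.    ] [ 0.    0.   -0.26]
.565,-.0122,.12 -> [ 239.9326   -9.2446 -117.    ] [ 0.    0.   -0.26]
.565,-.0122,.055 -> [239.9326  -9.2446 -52.    ] [ 0.    0.   -0.26]
```

Request:
{"method": "carry_out", "body": {"commands": [[0,0,-0.02,0,0,0],[0,0,-0.05,0,0,0],[0,0,-0.085,0,0,0],[0.02,-0.001,-0.11,0,0,0],[0.05,-0.002,-0.117,0,0,0],[0.085,-0.003,-0.117,0,0,0],[0.12,-0.005,-0.117,0,0,0],[0.155,-0.006,-0.117,0,0,-0.3],[0.19,-0.007,-0.117,0,0,-0.3],[0.22,-0.008,-0.117,0,0,-0.3],[0.235,-0.009,-0.117,0,0,-0.3],[0.24,-0.009,-0.117,0,0,-0.3]]}}

```text
clock: 6.0
tool_pos: [0.5654, -0.0104, 0.1198]
eef_rot: [0.668, 0.744, 0.0, -0.0]
contact_force: [0.4, 0.5, -0.9]
opening: 0.529
```

Request:
{"method": "carry_out", "body": {"commands": [[0,0,0.02,0,0,0],[0,0,0.04,0,0,0],[0,0,0.055,0,0,0],[0,0,0.065,0,0,0],[0,0,0.065,0,0,0]]}}

```text
clock: 6.5
tool_pos: [0.5649, -0.0139, 0.0535]
eef_rot: [0.67, 0.743, -0.001, -0.0]
contact_force: [-0.9, 0.5, -1.9]
opening: 0.527
```

```bash
python3 t.py ".24 -.009 -.117 0 0 -.3"; python3 t.py "0 0 .065 0 0 0"  .565,-.0122,.037; python3 -c "
from h import *
for n in ['top','side']:
  p=snap(n,n+'3')
  for l in ['block_center','seat_top','lug_hole']:
    for o in r.spot_point(p,l)[:2]: print(n,l,o['p'],o['xyz'],proj(p,o['xyz']))
  im=p['img']; q=proj(p,(.565,-.012,.05)).astype(int); print(q)
  cv2.imwrite('pics/z'+n+'3.png',cv2.resize(im[max(q[1]-50,0):q[1]+50,q[0]-50:q[0]+50],None,fx=6,fy=6,interpolation=cv2.INTER_CUBIC))
"
```

```text
cmd [ 0.5652 -0.0121  0.12  ] yaw 6.039999999999999
t 6.5 pos [ 0.5649 -0.0139  0.0535] q [ 0.6696  0.7427 -0.0013 -0.0003] F [-0.894   0.5165 -1.9208] M [-0.0395 -0.0485  0.0066] op 0.5271398208660033
cmd [ 0.5652 -0.0121  0.055 ] yaw 6.039999999999999
t 6.5 pos [ 0.5649 -0.0139  0.0535] q [ 0.6696  0.7427 -0.0013 -0.0003] F [-0.894   0.5165 -1.9208] M [-0.0395 -0.0485  0.0066] op 0.5271398208660033
.565,-.0122,.037 -> [-0.0661 -0.245  18.    ] [0.   0.   0.04]
[266 192]
side block_center 0.77 [0.5655, -0.0135, 0.0576] [287.4236 215.0451]
side seat_top 0.52 [0.5625, -0.01, 0.0367] [285.6104 221.1865]
side lug_hole 0.67 [0.5704, -0.0719, 0.0426] [295.7391 235.3715]
[286 217]
```

View pics/zside3.png

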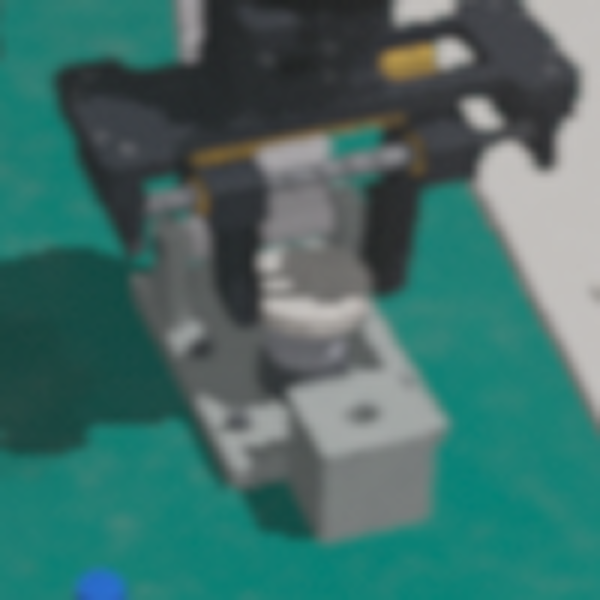

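View pics/ztop3.png

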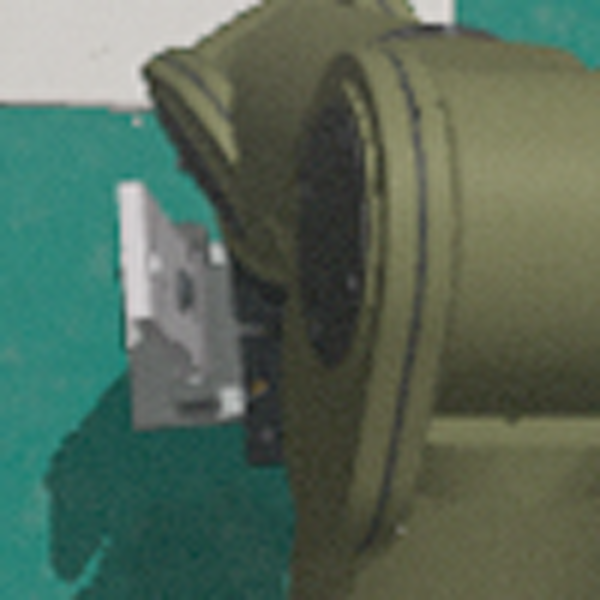

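Request:
{"method": "carry_out", "body": {"commands": [[0,0,0.008,0,0,0],[0,0,0.014,0,0,0],[0,0,0.0165,0,0,0],[0,0,0.0165,0,0,0]]}}

```text
clock: 7.3
tool_pos: [0.5651, -0.0122, 0.0375]
eef_rot: [0.669, 0.743, -0.001, -0.0]
contact_force: [0.6, 0.0, -1.9]
opening: 0.531
```

Request:
{"method": "carry_out", "body": {"commands": [[0,0,0.001,0,0,0],[0,0,0.002,0,0,0],[0,0,0.002,0,0,0]]}}

```text
clock: 7.6
tool_pos: [0.5657, -0.0122, 0.0366]
eef_rot: [0.669, 0.743, 0.0, 0.0]
contact_force: [-1.0, 0.8, 3.5]
opening: 0.535
```

```bash
python3 t.py "0 0 .0165 0 0 0"; python3 t.py "0 0 .002 0 0 0"; python3 -c "
from h import *
for n in ['side']:
  p=snap(n,n+'4')
  for l in ['block_center','seat_top','lug_hole']:
    for o in r.spot_point(p,l)[:2]: print(n,l,o['p'],o['xyz'],proj(p,o['xyz']))
  im=p['img']; q=proj(p,(.565,-.012,.05)).astype(int); print(q)
  cv2.imwrite('pics/z'+n+'4.png',cv2.resize(im[max(q[1]-30,0):q[1]+30,q[0]-30:q[0]+30],None,fx=9,fy=9,interpolation=cv2.INTER_CUBIC))
"
```

```text
cmd [ 0.5652 -0.0121  0.0385] yaw 6.039999999999999
t 7.6 pos [ 0.5657 -0.0122  0.0366] q [0.6689 0.7434 0.0001 0.0002] F [-1.0001  0.7958  3.5483] M [-0.0206  0.1685 -0.0224] op 0.5347291534451458
cmd [ 0.5652 -0.0121  0.0365] yaw 6.039999999999999
t 7.6 pos [ 0.5657 -0.0122  0.0366] q [0.6689 0.7434 0.0001 0.0002] F [-1.0001  0.7958  3.5483] M [-0.0206  0.1685 -0.0224] op 0.5347291534451458
side lug_hole 0.59 [0.5669, -0.0711, 0.0444] [294.1952 234.7667]
side lug_hole 0.25 [0.5672, -0.0109, 0.0398] [287.6367 220.143 ]
[286 217]
```

View pics/zside4.png

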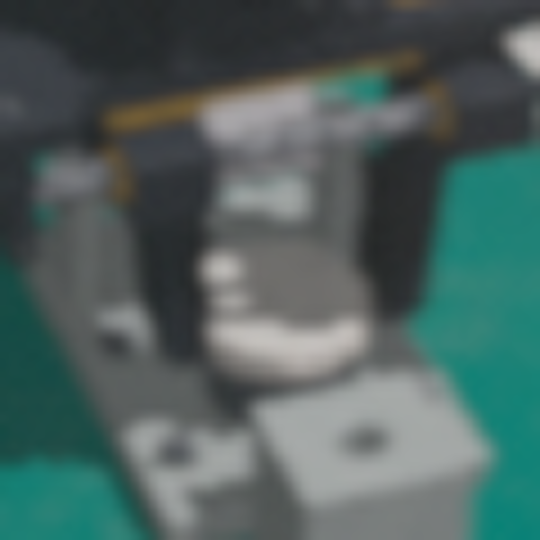

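Request:
{"method": "carry_out", "body": {"commands": [[0,0,0,0,0,0],[0,0,0,0,0,0],[0,0,0,0,0,0],[0,0,-0.01,0,0,0],[0,0,-0.03,0,0,0],[0,0,-0.06,0,0,0],[0,0,-0.1,0,0,0],[0,0,-0.14,0,0,0],[0,0,-0.18,0,0,0],[0,0,-0.215,0,0,0],[0,0,-0.234,0,0,0]], "fingers": 60}}

```text
clock: 8.9
tool_pos: [0.5666, -0.0119, 0.2741]
eef_rot: [0.669, 0.743, 0.002, 0.002]
contact_force: [0.3, 0.4, -1.1]
opening: 0.763
```

```bash
python3 t.py "0 0 -.234 0 0 0"; python3 -c "
from h import *
for n in ['side','top']:
  p=snap(n,n+'5')
  for l in ['block_center','lid_hinge','lid_hole','lug_hole']:
    for o in r.spot_point(p,l)[:2]: print(n,l,o['p'],o['xyz'],proj(p,o['xyz']))
  im=p['img']; q=proj(p,(.565,-.012,.05)).astype(int); print(q)
  cv2.imwrite('pics/z'+n+'5.png',cv2.resize(im[max(q[1]-50,0):q[1]+50,q[0]-50:q[0]+50],None,fx=6,fy=6,interpolation=cv2.INTER_CUBIC))
"
```

```text
cmd [ 0.5652 -0.0121  0.2705] yaw 6.039999999999999
t 8.9 pos [ 0.5666 -0.0119  0.2741] q [0.6689 0.7433 0.0018 0.0017] F [ 0.26    0.4051 -1.1299] M [-0.0183 -0.119  -0.0379] op 0.7628394430301714
side block_center 0.68 [0.5656, -0.0114, 0.0407] [287.052  220.0684]
side lid_hinge 0.87 [0.564, 0.0413, 0.0512] [281.2125 203.7959]
side lid_hole 0.78 [0.5546, 0.0668, 0.1582] [275.6073 161.7042]
side lid_hole 0.68 [0.5707, -0.0708, 0.0425] [295.7361 235.0777]
side lug_hole 0.78 [0.5693, -0.071, 0.0408] [295.1395 235.7852]
side lug_hole 0.33 [0.4704, -0.2522, 0.0728] [270.3558 292.6046]
[286 217]
top lid_hinge 0.58 [0.5574, 0.0468, 0.0483] [245.8636 194.9048]
top lid_hole 0.59 [0.5582, 0.0659, 0.1617] [236.2942 185.0823]
[266 192]
```

View pics/zside5.png

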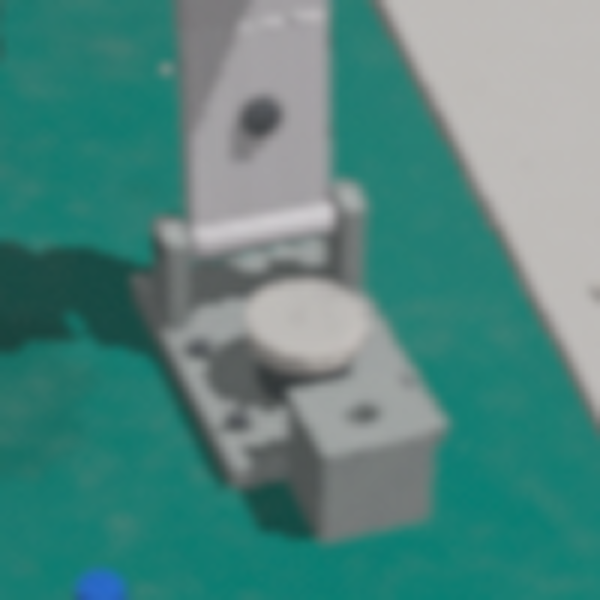

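View pics/ztop5.png

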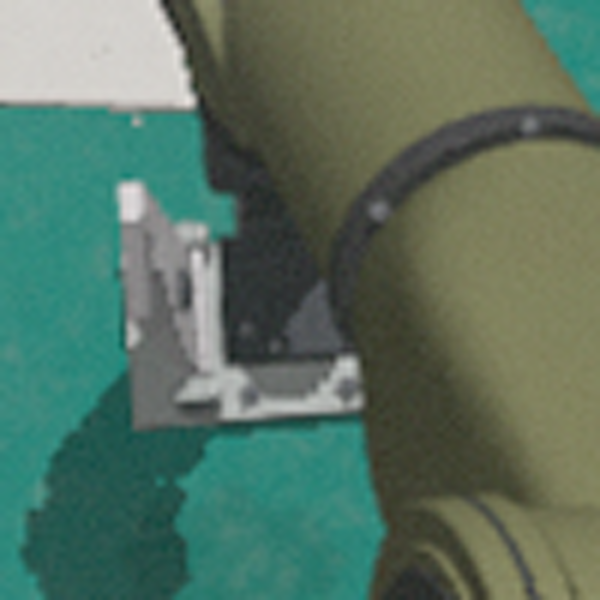

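```bash
python3 t.py - .5535,.0972,.2705 .5535,.0972,.145 .565,-.0122,.145; python3 -c "
from h import *
p=r.snapshot('side')
print(back(p,(236+307.5/6-.5,167+322.5/6-.5),.044))"
```

```text
cmd [ 0.5652 -0.0121  0.2705] yaw 6.039999999999999
t 9.4 pos [ 0.5651 -0.0123  0.2692] q [ 0.6689  0.7434 -0.0007 -0.0007] F [-0.6432 -0.7158  0.0023] M [-0.0496 -0.1007  0.0617] op 0.7656256380899527
.5535,.0972,.2705 -> [109.9366  -0.1697   0.    ] [0.   0.   0.04]
.5535,.0972,.145 -> [109.9366  -0.1697 125.5   ] [0.   0.   0.04]
.565,-.0122,.145 -> [ -0.0661  -0.245  125.5   ] [0.   0.   0.04]
[ 0.5636 -0.0159  0.044 ]
```

Request:
{"method": "carry_out", "body": {"commands": [[0.03,0,0,0,0,0],[0.06,0,0,0,0,0],[0.09,0,0,0,0,0],[0.11,0,0,0,0,0],[0.11,0,0.03,0,0,0],[0.11,0,0.06,0,0,0],[0.11,0,0.09,0,0,0],[0.11,0,0.115,0,0,0],[0.11,0,0.125,0,0,0],[0.11,0,0.125,0,0,0]], "fingers": 255}}

```text
clock: 10.45
tool_pos: [0.5532, 0.097, 0.144]
eef_rot: [0.669, 0.743, -0.001, -0.001]
contact_force: [0.8, 0.4, 0.2]
opening: 0.008
```

```bash
python3 t.py ".11 0 .125 0 0 0"; python3 -c "
from h import *
for n in ['side']:
  p=snap(n,n+'6')
  im=p['img']; q=proj(p,(.565,.04,.1)).astype(int); print(q)
  cv2.imwrite('pics/z'+n+'6.png',cv2.resize(im[max(q[1]-60,0):q[1]+60,q[0]-60:q[0]+60],None,fx=4,fy=4,interpolation=cv2.INTER_CUBIC))
"
```

```text
cmd [0.5537 0.0973 0.1455] yaw 6.039999999999999
t 10.45 pos [0.5532 0.097  0.144 ] q [ 0.6688  0.7434 -0.0012 -0.0008] F [0.7775 0.4007 0.1693] M [-0.0782 -0.142  -0.0452] op 0.007725632454545489
[282 187]
```

View pics/zside6.png

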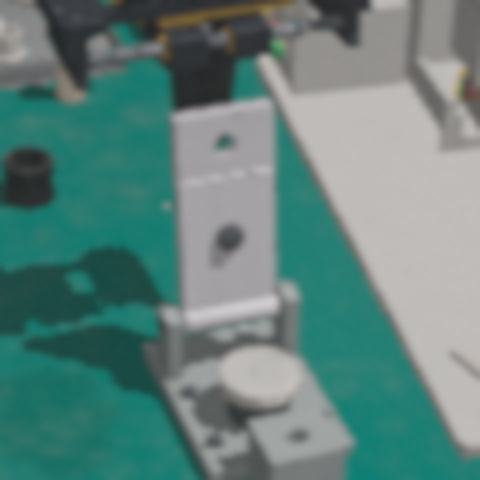

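```bash
python3 -c "
from h import *
p=r.snapshot('side'); im=p['img']; x0,y0,k=255,195,12
z=cv2.resize(im[y0:y0+50,x0:x0+60],None,fx=k,fy=k,interpolation=cv2.INTER_CUBIC)
a=np.linspace(0,2*np.pi,60)
for c,h,col in [((.565,-.0122),.044,(0,0,255)),((.565,-.0122),.034,(255,0,0))]:
  pts=[(proj(p,(c[0]+.024*np.cos(t),c[1]+.024*np.sin(t),h))-[x0,y0]+.5)*k for t in a]
  cv2.polylines(z,[np.int32(pts)],True,col,1)
cv2.imwrite('pics/ov.png',z)
g=im.astype(int)
b=((g[...,2]>150)&(g[...,2]-g[...,0]>8)).astype(np.uint8)[205:235,270:310]
print(b.sum()); ys,xs=np.nonzero(b); print(xs.min()+270,xs.max()+270,ys.min()+205,ys.max()+205,xs.mean()+270,ys.mean()+205)
"
```

```text
0Traceback (most recent call last):
  File "<string>", line 12, in <module>
    print(b.sum()); ys,xs=np.nonzero(b); print(xs.min()+270,xs.max()+270,ys.min()+205,ys.max()+205,xs.mean()+270,ys.mean()+205)
                                               ~~~~~~^^
    return umr_minimum(a, axis, None, out, keepdims, initial, where)
ValueError: zero-size array to reduction operation minimum which has no identity
```

View pics/ov.png

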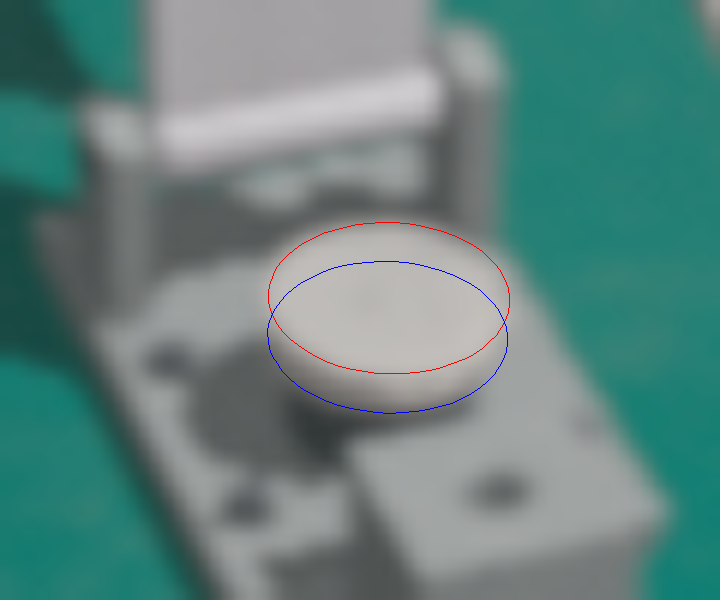

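Request:
{"method": "carry_out", "body": {"commands": [[-0.006,0,0,0,0,0],[-0.013,0,0,0,0,0],[-0.02,0,0,0,0,0],[-0.027,0,0,0,0,0],[-0.034,0,0,0,0,0],[-0.041,0,0,0,0,0],[-0.048,0,0,0,0,0],[-0.055,0,0,0,0,0],[-0.062,0,0,0,0,0],[-0.069,0,0,0,0,0],[-0.076,0,0,0,0,0],[-0.083,0,0,0,0,0]]}}

```text
clock: 11.75
tool_pos: [0.5627, 0.0138, 0.1451]
eef_rot: [0.669, 0.743, -0.0, 0.0]
contact_force: [-0.4, 0.8, 0.6]
opening: 0.001
```

Request:
{"method": "carry_out", "body": {"commands": [[-0.007,0,0,0,0,0],[-0.014,0,0,0,0,0],[-0.021,0,0,0,0,0],[-0.027,0,0,0,0,0],[-0.027,0,0,0,0,0]]}}

```text
clock: 12.25
tool_pos: [0.5656, -0.0139, 0.1451]
eef_rot: [0.67, 0.743, -0.0, 0.0]
contact_force: [0.2, -0.2, 0.7]
opening: 0.007
```

```bash
python3 t.py "-.083 0 0 0 0 0"; python3 t.py "-.027 0 0 0 0 0"; python3 -c "
from h import *
for n in ['side']:
  p=snap(n,n+'7')
  im=p['img']; q=proj(p,(.565,.0,.1)).astype(int); print(q)
  cv2.imwrite('pics/z'+n+'7.png',cv2.resize(im[max(q[1]-60,0):q[1]+60,q[0]-60:q[0]+60],None,fx=4,fy=4,interpolation=cv2.INTER_CUBIC))
"
```

```text
cmd [0.5624 0.0147 0.1455] yaw 6.039999999999999
t 12.25 pos [ 0.5656 -0.0139  0.1451] q [ 0.6696  0.7427 -0.0005  0.0003] F [ 0.2474 -0.1897  0.6928] M [-0.0942 -0.0896 -0.0284] op 0.00658691234458321
cmd [ 0.5652 -0.0121  0.1455] yaw 6.039999999999999
t 12.25 pos [ 0.5656 -0.0139  0.1451] q [ 0.6696  0.7427 -0.0005  0.0003] F [ 0.2474 -0.1897  0.6928] M [-0.0942 -0.0896 -0.0284] op 0.00658691234458321
[286 197]
```

View pics/zside7.png

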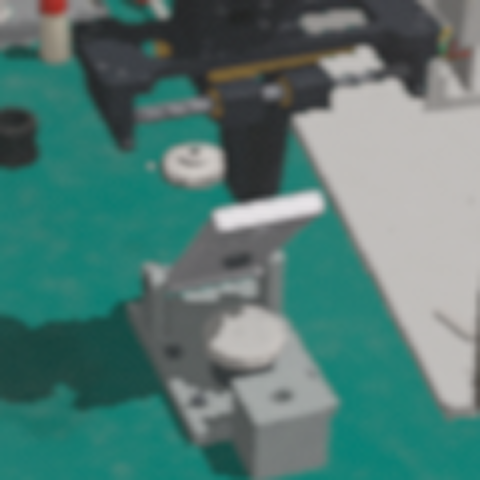

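```bash
python3 t.py - .4715,-.2598,.24 .4715,-.2598,.13 .4715,-.2598,.0545
```

```text
cmd [ 0.5652 -0.0121  0.1455] yaw 6.039999999999999
t 12.3 pos [ 0.5656 -0.013   0.1452] q [ 0.6693  0.743  -0.0002  0.0001] F [1.0102 0.6423 0.7006] M [-0.0133 -0.1334 -0.001 ] op 0.008330393402614858
.4715,-.2598,.24 -> [-236.4533 -119.2791  -94.5   ] [0.   0.   0.04]
.4715,-.2598,.13 -> [-236.4533 -119.2791   15.5   ] [0.   0.   0.04]
.4715,-.2598,.0545 -> [-236.4533 -119.2791   91.    ] [0.   0.   0.04]
```

Request:
{"method": "carry_out", "body": {"commands": [[0,0,-0.025,0,0,0],[-0.01,-0.005,-0.06,0,0,0],[-0.04,-0.02,-0.085,0,0,0],[-0.075,-0.038,-0.0945,0,0,0],[-0.11,-0.055,-0.0945,0,0,0],[-0.145,-0.073,-0.0945,0,0,0],[-0.18,-0.09,-0.085,0,0,0],[-0.21,-0.106,-0.07,0,0,0],[-0.23,-0.116,-0.05,0,0,0],[-0.2365,-0.1195,-0.025,0,0,0],[-0.2365,-0.1195,0,0,0,0],[-0.2365,-0.1195,0.0155,0,0,0]], "fingers": 110}}

```text
clock: 13.5
tool_pos: [0.4708, -0.2599, 0.1282]
eef_rot: [0.669, 0.743, -0.0, -0.001]
contact_force: [-0.1, -0.1, 0.3]
opening: 0.573
```

```bash
python3 t.py "-.2365 -.1195 .0155 0 0 0" .4715,-.2598,.0545; python3 -c "
from h import *
for n in ['side','top']:
  p=snap(n,n+'8')
  for l in ['lid_hole','pin_grip']:
    for o in r.spot_point(p,l)[:3]: print(n,l,o['p'],o['xyz'],proj(p,o['xyz']))
  im=p['img']; q=proj(p,(.5,-.2,.1)).astype(int); print(q)
  cv2.imwrite('pics/z'+n+'8.png',cv2.resize(im[max(q[1]-90,0):q[1]+90,q[0]-90:q[0]+90],None,fx=3.3,fy=3.3,interpolation=cv2.INTER_CUBIC))
"
```

```text
cmd [ 0.4713 -0.2599  0.13  ] yaw 6.039999999999999
t 13.5 pos [ 0.4708 -0.2599  0.1282] q [ 0.669   0.7432 -0.0002 -0.0008] F [-0.1357 -0.0548  0.3356] M [-0.0336 -0.0706 -0.0136] op 0.572647381246634
.4715,-.2598,.0545 -> [ 0.0467  0.2209 75.5   ] [0.   0.   0.04]
side lid_hole 0.61 [0.572, -0.0623, 0.0795] [295.9289 220.0883]
side pin_grip 0.76 [0.4452, -0.3444, 0.0665] [267.7758 338.1156]
side pin_grip 0.54 [0.474, -0.253, 0.0717] [272.3291 292.9991]
[279 260]
top lid_hole 0.2 [0.5716, -0.0707, 0.0438] [286.8142 191.4086]
top pin_grip 0.63 [0.4484, -0.3456, 0.0655] [384.4632 234.9297]
top pin_grip 0.42 [0.4695, -0.2563, 0.0717] [352.8212 226.3666]
top pin_grip 0.39 [0.4546, -0.183, 0.0669] [326.373  231.2789]
[333 213]
```

View pics/zside8.png

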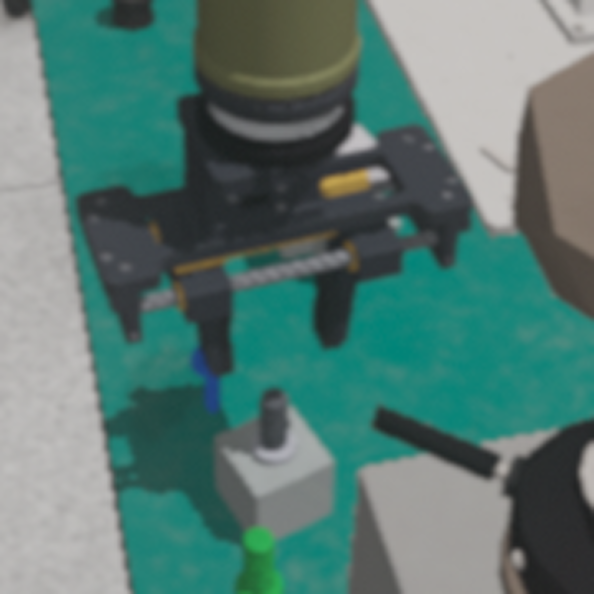

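View pics/ztop8.png

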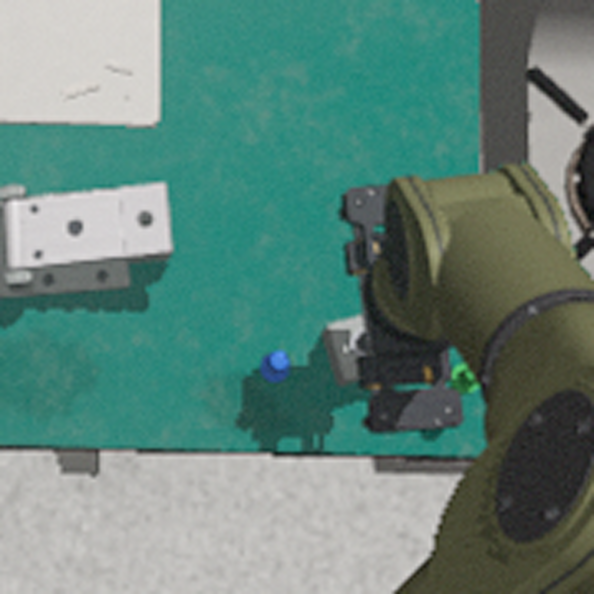

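Request:
{"method": "carry_out", "body": {"commands": [[0,0,0.02,0,0,0],[0,0,0.04,0,0,0],[0,0,0.055,0,0,0],[0,0,0.067,0,0,0],[0,0,0.073,0,0,0],[0,0,0.0755,0,0,0],[0,0,0.0755,0,0,0]]}}

```text
clock: 14.5
tool_pos: [0.4719, -0.26, 0.0545]
eef_rot: [0.669, 0.743, 0.0, 0.0]
contact_force: [-0.3, 0.6, 0.4]
opening: 0.569
```

Request:
{"method": "carry_out", "body": {"commands": [[0,0,0,0,0,0],[0,0,0,0,0,0],[0,0,0,0,0,0],[0,0,0,0,0,0],[0,0,0,0,0,0],[0,0,0,0,0,0]], "fingers": 255, "grip_force": 50}}

```text
clock: 15.1
tool_pos: [0.4717, -0.2601, 0.0544]
eef_rot: [0.669, 0.743, -0.0, 0.0]
contact_force: [0.3, -0.6, 1.5]
opening: 0.165
```

Request:
{"method": "carry_out", "body": {"commands": [[0,0,-0.01,0,0,0],[0,0,-0.025,0,0,0],[0,0,-0.045,0,0,0],[0,0,-0.065,0,0,0],[0,0,-0.085,0,0,0],[0,0,-0.095,0,0,0],[0,0,-0.095,0,0,0]]}}

```text
clock: 15.8
tool_pos: [0.4723, -0.2603, 0.1506]
eef_rot: [0.669, 0.743, 0.0, 0.001]
contact_force: [-0.4, 0.1, -1.1]
opening: 0.165
```

```bash
python3 t.py "0 0 .0755 0 0 0"; python3 t.py "0 0 -.095 0 0 0" .571,-.072,.15; python3 -c "
from h import *
for n in ['side','top']:
  p=snap(n,n+'9')
  for l in ['lid_hole','pin_grip','pin_tip']:
    for o in r.spot_point(p,l)[:3]: print(n,l,o['p'],o['xyz'],proj(p,o['xyz']))
  im=p['img']; q=proj(p,(.471,-.26,.13)).astype(int); print(q)
  cv2.imwrite('pics/z'+n+'9.png',cv2.resize(im[max(q[1]-50,0):q[1]+50,q[0]-50:q[0]+50],None,fx=6,fy=6,interpolation=cv2.INTER_CUBIC))
  q=proj(p,(.571,-.06,.05)).astype(int); print(q)
  cv2.imwrite('pics/y'+n+'9.png',cv2.resize(im[max(q[1]-40,0):q[1]+40,q[0]-40:q[0]+40],None,fx=8,fy=8,interpolation=cv2.INTER_CUBIC))
"
```

```text
cmd [ 0.4713 -0.2599  0.0545] yaw 6.039999999999999
t 15.8 pos [ 0.4723 -0.2603  0.1506] q [0.669  0.7432 0.0004 0.0013] F [-0.3542  0.0673 -1.095 ] M [-0.0439 -0.1257  0.0324] op 0.16539969295472493
cmd [ 0.4713 -0.2599  0.1495] yaw 6.039999999999999
t 15.8 pos [ 0.4723 -0.2603  0.1506] q [0.669  0.7432 0.0004 0.0013] F [-0.3542  0.0673 -1.095 ] M [-0.0439 -0.1257  0.0324] op 0.16539969295472493
.571,-.072,.15 -> [176.3345 118.9294  -0.5   ] [0.   0.   0.04]
side lid_hole 0.48 [0.5706, -0.0674, 0.0624] [295.636  227.4478]
side pin_grip 0.91 [0.4451, -0.344, 0.064] [267.6684 338.8347]
side pin_grip 0.63 [0.4479, -0.1827, 0.0669] [251.6545 270.5166]
side pin_grip 0.5 [0.4712, -0.2534, 0.1668] [271.1314 256.2531]
side pin_tip 0.54 [0.4528, -0.1824, 0.0008] [254.6717 292.5002]
side pin_tip 0.53 [0.4731, -0.263, 0.1] [273.1705 286.6086]
side pin_tip 0.53 [0.4409, -0.3424, -0.0002] [265.2068 360.5027]
[271 273]
[294 229]
top lid_hole 0.89 [0.5706, -0.0677, 0.0643] [285.9336 190.1015]
top pin_grip 0.59 [0.4516, -0.1808, 0.0683] [325.6324 232.2501]
top pin_grip 0.57 [0.4453, -0.3432, 0.065] [383.5864 236.0336]
[357 222]
[283 191]
```

View pics/zside9.png

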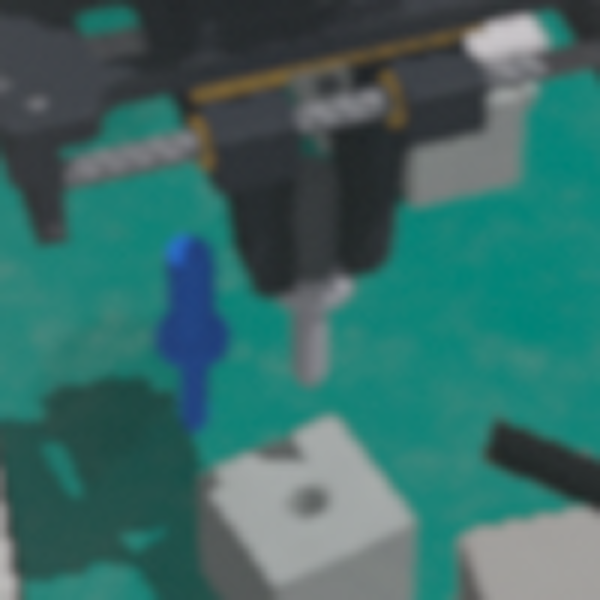

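View pics/yside9.png

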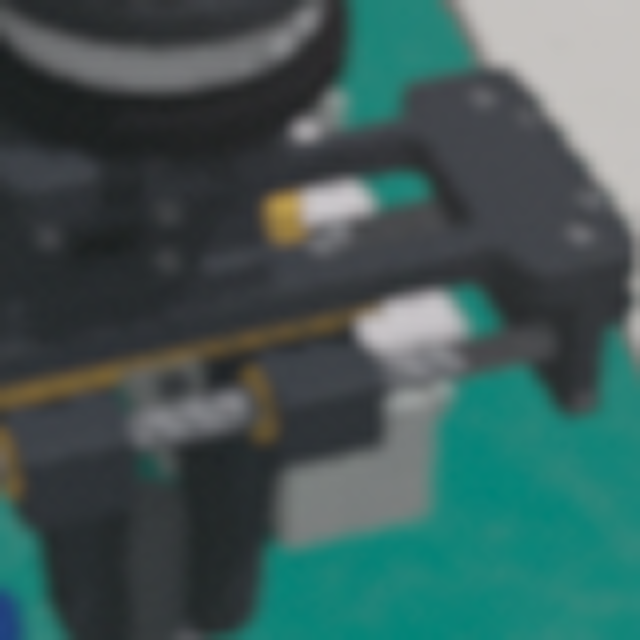

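View pics/ytop9.png

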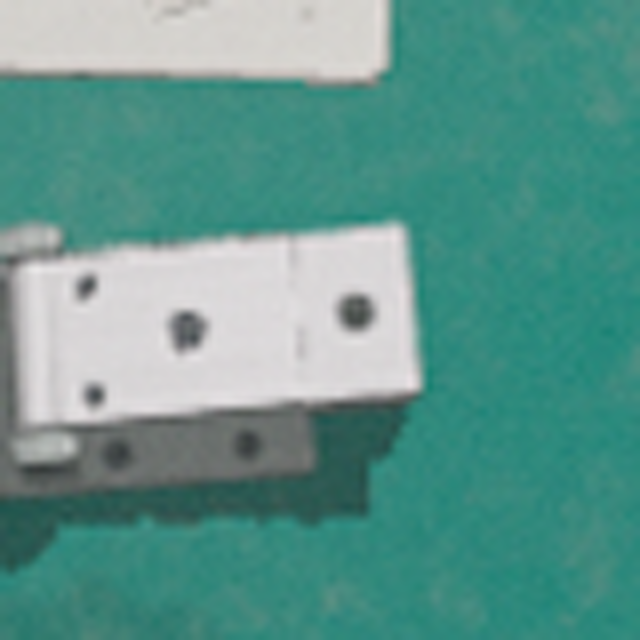

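```bash
python3 -c "
from h import *
p=r.snapshot('top')
print('lidhole top',back(p,(287.06,189.56),.0653))
s=r.snapshot('side')
print('tip pred px',proj(s,(.4713,-.2599,.099)))
print('flange underside',proj(s,(.4713,-.2599,.141)))
x0,y0,k=251,255,14
z=cv2.resize(s['img'][y0:y0+42,x0:x0+42],None,fx=k,fy=k,interpolation=cv2.INTER_CUBIC)
a=np.linspace(0,2*np.pi,40)
for rr,h in [(.005,.105),(.005,.141),(.0035,.099),(.013,.141)]:
  pts=[(proj(s,(.4713+rr*np.cos(t),-.2599+rr*np.sin(t),h))-[x0,y0]+.5)*k for t in a]
  cv2.polylines(z,[np.int32(pts)],True,(0,0,255),1)
cv2.imwrite('pics/ov2.png',z)
"
```

```text
lidhole top [ 0.572  -0.0709  0.0653]
tip pred px [271.8166 285.8976]
flange underside [271.9418 269.4631]
```

View pics/ov2.png

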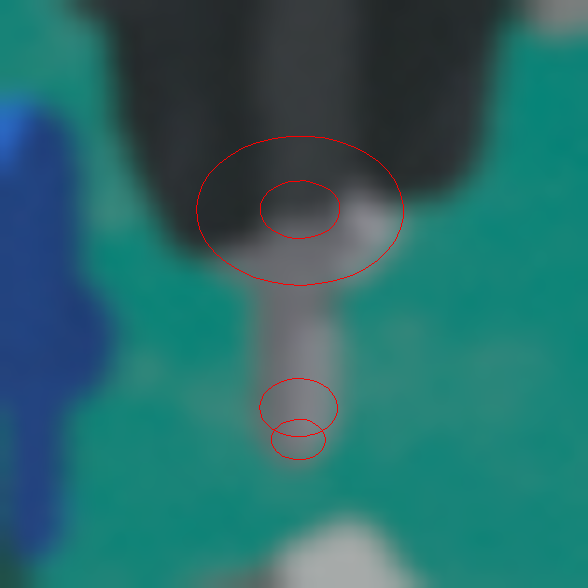

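```bash
python3 t.py -  .5717,-.0722,.135
```

```text
cmd [ 0.4713 -0.2599  0.1495] yaw 6.039999999999999
t 16.3 pos [ 0.4715 -0.2598  0.1488] q [ 0.6689  0.7434 -0.0001 -0.0003] F [-0.6528 -0.1905 -1.4448] M [-0.0375 -0.1273  0.0578] op 0.1628015951676788
.5717,-.0722,.135 -> [176.062  119.6045  14.5   ] [0.   0.   0.04]
```

Request:
{"method": "carry_out", "body": {"commands": [[0.005,0.003,-0.015,0,0,0],[0.02,0.014,-0.02,0,0,0],[0.045,0.03,-0.02,0,0,0],[0.07,0.047,-0.02,0,0,0],[0.095,0.064,-0.02,0,0,0],[0.12,0.081,-0.02,0,0,0],[0.145,0.098,-0.015,0,0,0],[0.163,0.11,-0.01,0,0,0],[0.173,0.117,0,0,0,0],[0.176,0.1195,0.01,0,0,0],[0.176,0.1195,0.0145,0,0,0],[0.176,0.1195,0.0145,0,0,0]]}}

```text
clock: 17.5
tool_pos: [0.5706, -0.0743, 0.1335]
eef_rot: [0.67, 0.743, -0.002, -0.001]
contact_force: [-0.8, 1.2, 0.1]
opening: 0.167
```

```bash
python3 t.py "0.176 0.1195 0.0145 0 0 0"; python3 -c "
from h import *
import json
C=json.load(open('cmd.json'))['p']
p=snap('side','side10')
for l in ['lid_hole','pin_grip','pin_tip']:
    for o in r.spot_point(p,l)[:3]: print(l,o['p'],o['xyz'],proj(p,o['xyz']))
x0,y0,k=268,190,11
z=cv2.resize(p['img'][y0:y0+54,x0:x0+54],None,fx=k,fy=k,interpolation=cv2.INTER_CUBIC)
a=np.linspace(0,2*np.pi,40)
for rr,c,h in [(.005,C,C[2]-.0445),(.0035,C,C[2]-.0505),(.007,(.5717,-.0713),.0653)]:
  pts=[(proj(p,(c[0]+rr*np.cos(t),c[1]+rr*np.sin(t),h))-[x0,y0]+.5)*k for t in a]
  cv2.polylines(z,[np.int32(pts)],True,(0,0,255),1)
cv2.imwrite('pics/ov3.png',z)
"
```

```text
cmd [ 0.5716 -0.0723  0.135 ] yaw 6.039999999999999
t 17.5 pos [ 0.5706 -0.0743  0.1335] q [ 0.6696  0.7427 -0.0015 -0.0006] F [-0.7893  1.1941  0.077 ] M [-0.061  -0.0875 -0.0888] op 0.16674841206678367
lid_hole 0.77 [0.5707, -0.0655, 0.0604] [295.4219 227.5959]
pin_grip 0.68 [0.445, -0.3442, 0.0648] [267.6359 338.6548]
pin_grip 0.59 [0.5716, -0.0682, 0.1499] [297.772  196.1265]
pin_grip 0.49 [0.4525, -0.1846, 0.0676] [254.1003 270.5743]
pin_tip 0.71 [0.4501, -0.182, 0.0011] [253.36   292.4773]
pin_tip 0.68 [0.5702, -0.0764, 0.0826] [296.8931 223.0029]
pin_tip 0.66 [0.4445, -0.3414, -0.0009] [267.0528 359.8485]
```

View pics/ov3.png

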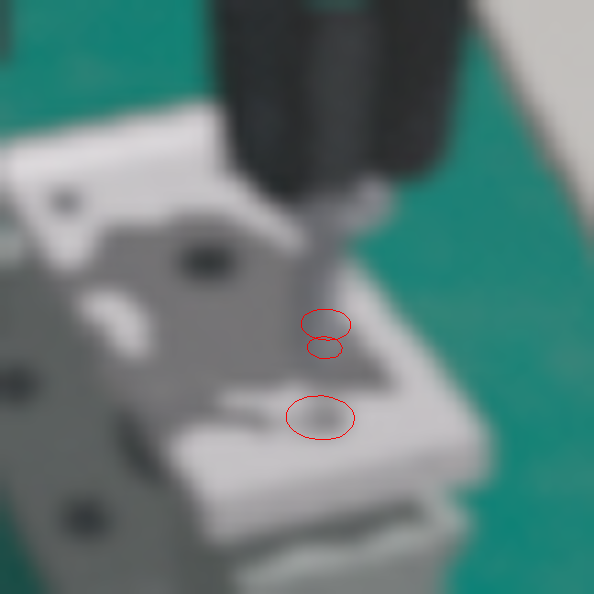

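Request:
{"method": "carry_out", "body": {"commands": [[0,0,0.008,0,0,0],[0,0,0.014,0,0,0],[0,0,0.018,0,0,0],[0,0,0.022,0,0,0],[0,0,0.024,0,0,0]]}}

```text
clock: 18.2
tool_pos: [0.5717, -0.0723, 0.1102]
eef_rot: [0.669, 0.743, -0.0, -0.0]
contact_force: [-0.2, -0.3, -1.3]
opening: 0.167
```

Request:
{"method": "carry_out", "body": {"commands": [[0,0,0.002,0,0,0],[0,0,0.004,0,0,0],[0,0,0.006,0,0,0]]}}

```text
clock: 18.5
tool_pos: [0.572, -0.0723, 0.1047]
eef_rot: [0.669, 0.743, 0.0, 0.0]
contact_force: [-0.5, 0.6, -1.2]
opening: 0.161
```

Request:
{"method": "carry_out", "body": {"commands": [[0,0,0.003,0,0,0],[0,0,0.006,0,0,0],[0,0,0.009,0,0,0],[0,0,0.011,0,0,0]]}}

```text
clock: 18.9
tool_pos: [0.5719, -0.0723, 0.0934]
eef_rot: [0.669, 0.743, -0.0, -0.0]
contact_force: [-0.2, 1.6, -1.3]
opening: 0.166
```

Request:
{"method": "carry_out", "body": {"commands": [[0,0,0.002,0,0,0],[0,0,0.004,0,0,0],[0,0,0.006,0,0,0]]}}

```text
clock: 19.2
tool_pos: [0.572, -0.0724, 0.0876]
eef_rot: [0.669, 0.743, 0.0, 0.0]
contact_force: [-0.7, 0.8, -0.5]
opening: 0.166
```

Request:
{"method": "carry_out", "body": {"commands": [[0,0,0.003,0,0,0],[0,0,0.006,0,0,0],[0,0,0.009,0,0,0],[0,0,0.012,0,0,0]]}}

```text
clock: 19.6
tool_pos: [0.572, -0.0724, 0.0754]
eef_rot: [0.669, 0.743, 0.0, 0.0]
contact_force: [-0.4, 1.1, -0.7]
opening: 0.17
```

Request:
{"method": "carry_out", "body": {"commands": [[0,0,0.002,0,0,0],[0,0,0.004,0,0,0],[0,0,0.006,0,0,0],[0,0,0.008,0,0,0],[0,0,0.01,0,0,0]]}}

```text
clock: 20.1
tool_pos: [0.572, -0.0726, 0.0659]
eef_rot: [0.669, 0.743, -0.0, 0.0]
contact_force: [-1.6, -0.1, 4.2]
opening: 0.166
```

Commanded z is now 0.066, with the lid being pressed. I'll press on until it bottoms out.

Request:
{"method": "carry_out", "body": {"commands": [[0,0,0.001,0,0,0],[0,0,0.002,0,0,0],[0,0,0.003,0,0,0],[0,0,0.003,0,0,0]]}}

```text
clock: 20.5
tool_pos: [0.572, -0.0727, 0.0633]
eef_rot: [0.669, 0.743, -0.0, 0.0]
contact_force: [-1.8, -0.2, 8.0]
opening: 0.169
```

Request:
{"method": "carry_out", "body": {"commands": [[0,0,0.001,0,0,0],[0,0,0.001,0,0,0],[0,0,0.001,0,0,0]]}}

```text
clock: 20.8
tool_pos: [0.5721, -0.0727, 0.0632]
eef_rot: [0.669, 0.743, -0.0, 0.001]
contact_force: [-3.9, -0.2, 15.3]
opening: 0.162
```

```bash
python3 -c "
from h import *
st()
p=snap('side','side11')
for l in ['lid_hole','pin_grip','pin_tip','lug_hole']:
    for o in r.spot_point(p,l)[:3]: print(l,o['p'],o['xyz'])
x0,y0,k=258,180,9
z=cv2.resize(p['img'][y0:y0+64,x0:x0+64],None,fx=k,fy=k,interpolation=cv2.INTER_CUBIC)
cv2.imwrite('pics/f1.png',z)
p=snap('top','top11')
cv2.imwrite('pics/f2.png',cv2.resize(p['img'][150:260,210:330],None,fx=5,fy=5,interpolation=cv2.INTER_CUBIC))
st()
"
```

```text
t 20.8 pos [ 0.5721 -0.0727  0.0632] q [ 0.669   0.7433 -0.0001  0.0007] F [-3.9082 -0.1798 15.2543] M [-0.0792  0.7775 -0.0298] op 0.16237395455985365
lid_hole 0.8 [0.5692, -0.0689, 0.0488]
pin_grip 0.73 [0.4444, -0.3434, 0.0683]
pin_grip 0.55 [0.4503, -0.1817, 0.067]
pin_grip 0.5 [0.5749, -0.0676, 0.0805]
pin_tip 0.7 [0.4504, -0.1821, -0.0004]
pin_tip 0.65 [0.4385, -0.3415, -0.0018]
lug_hole 0.93 [0.5713, -0.072, 0.0394]
lug_hole 0.2 [0.5733, -0.0632, 0.0809]
t 21.1 pos [ 0.5721 -0.0726  0.0632] q [ 0.669   0.7433 -0.0001  0.0006] F [-3.5665  0.2684 15.9768] M [-0.0857  0.8054 -0.0342] op 0.16706506710914346
```

View pics/f1.png

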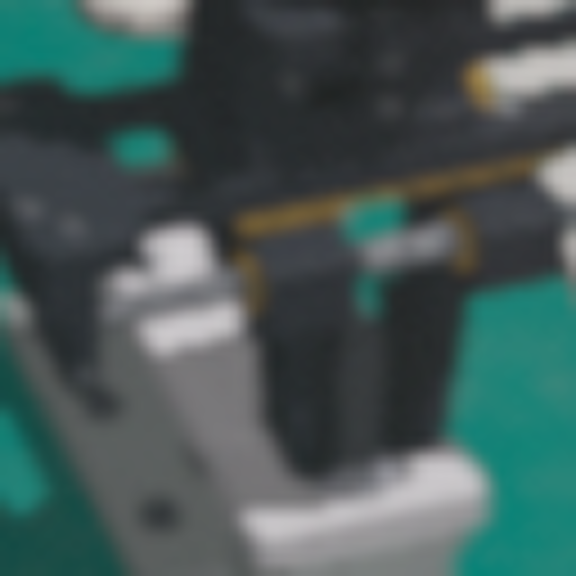

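View pics/f2.png

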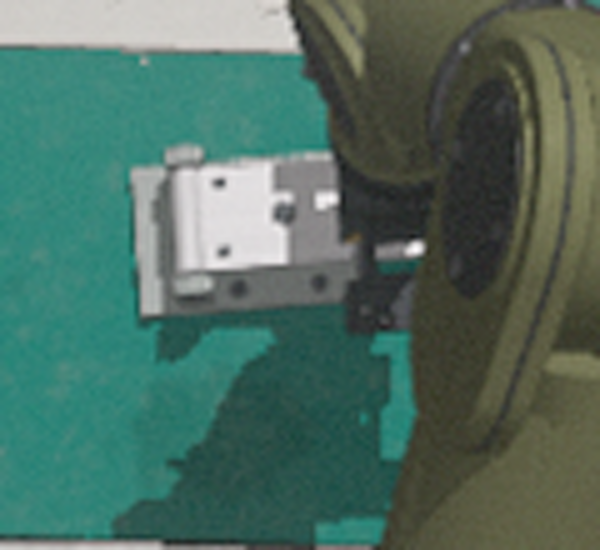

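```bash
python3 -c "
from h import *
print(r.finish_job()); st()"
```

```text
the job is handed in; nothing more can be done
None
the job is handed in; nothing more can be done
```

I handed the job in at about 21 s, with the gripper still holding the pin and pressing it down. All the final checks agreed with a finished job; no verdict is reported.

- **Block:** it sits flat on the seat. Its outline in the side picture matched the predicted centred position to about 1 mm, and I released it before touching the lid.
- **Lid:** I pushed it over from behind and it sank onto the block by itself.
- **Pin:** I took the dark pin from its stand and lowered it through the lid hole into the lug without meeting resistance.
- **Final press:** the tool stopped hard at 63.2 mm, against 63.5 mm expected with the lid fully shut. The press was steady at about 15–16 N, a touch above the 10–15 N you called ample. The side picture shows the lid level on the lug.
- **Not touched:** I did not go near the gear, the loupe or the blue and green look-alikes.

One limit on the checks: the arm blocked the top camera at the end. The "fully shut" conclusion therefore rests on the hard stop, the height and the side view.

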